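# Clamp the whetstone in its sharpening holder and keep holding the jaw

## Task

Lay the whetstone flat on the two narrow rails of the sharpening holder, lengthwise between its jaws. Then push the spring-loaded sliding jaw in to the red length mark so that it grips the stone and, holding it there all the while, slide the orange cam lever on its top all the way across to closed. Finish still holding the jaw at the mark with the lever closed (do not let go), and leave the jar, the cup and the timer where they stand.

Things in the scene. Friction and masses are not known exactly. Their poses are not given: they have to be found in the camera images.
- whetstone: Two-tone sharpening stone (red-brown over grey), a block 48 (x) x 170 (y) x 25 (z) mm, loose, lying flat on the worktop; about 0.5 kg. Origin: centre of its underside; its y axis runs along its length. Either end may go either way.
- holder: Sharpening holder, fixed to the worktop: black base plate 100 (x) x 300 (y) x 8 mm, y = -110 to +190 mm, with two steel rails along y, each 10 mm wide, 28 mm apart centre to centre, tops 42 mm above the worktop. Origin: on the worktop under the middle of the clamped stone. Grey end foot, 44 mm high, at y = +175 to +187 mm. Lever closes towards +x.
- fixed_jaw (a point): Top edge of the rubber face of the fixed grey jaw (72 mm wide, 56 mm high) at the holder's -y end, at x = 0, y = -85, z = 55 mm in the holder's frame. The free gap between the jaws is 206 mm with the sliding jaw out and 170 mm with it at the mark.
- jaw (a joint): Sliding jaw. Metres pushed in along the holder's -y: 0 = out, as it starts; 0.036 = at the length mark, just meeting a stone that lies against the fixed jaw; end of travel 0.045. A spring pushes it outward, 3.3 N when out, 7.3 N at the mark, and returns it when let go, even with the lever closed: keep holding it. It may be pushed on itself or by its lever, which goes along.
- jaw_face (a point): Top edge of the sliding jaw's rubber face, which looks to the stone, 55 mm above the worktop. The grey jaw rides on the rails at the holder's +y end, 72 (x) x 28 (y) mm, top 58 mm above the worktop; its face is at y = +121 mm when out and +85 mm at the mark, in the holder's frame.
- cam_lever (a joint): Sliding cam lever on top of the jaw. Value: metres moved along the holder's +x: 0 to 0.003 = open, as it starts; 0.025 = fully closed at its end stop (the end with the green dot). It needs about 3 N and stays where it is left.
- lever_grip (a point): Middle of the lever's upright orange grip with black ribs: 18 x 18 mm in section, rising from 66 to 112 mm above the worktop (the clamped stone's top is at 67 mm); this point lies on its axis, 98 mm above the worktop. It starts 137 mm from the holder's origin along y, and at x = -12 to -9 mm; closed it is at x = +13 mm. Its axes are the holder's.
- length_mark (a point): Red line on the aluminium scale along the base plate's -x edge, 10 mm above the worktop, at x = -43, y = +89 mm in the holder's frame.
- jaw_pointer (a point): Small white pointer on the jaw's -x side, which moves along the scale; it stands over the red line when the jaw is at the length mark.
- jam_dark: Jar of plum preserve with a black lid, 55 mm across, 72 mm high; origin at the centre of its underside. Leave it alone.
- redbrown_cup: Small red-brown cup, 57 mm across, 38 mm high; origin at the centre of its underside. Leave it alone.
- kitchen_timer: Round red and cream kitchen timer, 63 mm across, 41 mm high; origin at the centre of its underside. Leave it alone.

How it is judged (in metres and radians):
On the way, in this order (a step that is already met when the one before it is completed fails the run):
1. the stone lies flat on the rails between the jaws, let go, with the jaw still out (x of whetstone in the frame of holder between -0.01 and 0.01 m and y of whetstone in the frame of holder between -0.004 and 0.04 m and z of whetstone in the frame of holder between 0.038 and 0.046 m and angle between the y axis of whetstone and the y axis of holder, either way round below 0.1 rad and angle between whetstone's own z axis and vertical below 0.08 rad and contact force between the fingers and whetstone below 0.5 N and linear speed of whetstone below 0.02 m/s and value of joint jaw below 0.025 m), for 0.2 s.
2. the jaw is held at the length mark against the stone while the lever is still open (x of whetstone in the frame of holder between -0.01 and 0.01 m and y of whetstone in the frame of holder between -0.004 and 0.007 m and z of whetstone in the frame of holder between 0.038 and 0.046 m and angle between the y axis of whetstone and the y axis of holder, either way round below 0.1 rad and angle between whetstone's own z axis and vertical below 0.08 rad and value of joint jaw between 0.032 and 0.04 m and contact force between the fingers and jaw above 2 N and value of joint cam_lever below 0.01 m), for 0.2 s.
3. the lever is slid fully closed with the jaw held at the mark (value of joint jaw between 0.032 and 0.04 m and contact force between the fingers and jaw above 2 N and value of joint cam_lever above 0.021 m), for 0.3 s.
At the end, for the whole second after the job is handed in: Stone flat on the rails (within 10 mm of their middle line and 0.1 rad), between the jaws; jaw within 4 mm of the length mark; lever within 4 mm of its closed stop; all at rest; bystanders in place; the fingers still hold the jaw or its lever with over 2 N (all of step 3 and x of whetstone in the frame of holder between -0.01 and 0.01 m and y of whetstone in the frame of holder between -0.004 and 0.007 m and z of whetstone in the frame of holder between 0.038 and 0.046 m and angle between the y axis of whetstone and the y axis of holder, either way round below 0.1 rad and angle between whetstone's own z axis and vertical below 0.08 rad and velocity of joint jaw between -0.01 and 0.01 m/s and linear speed of whetstone below 0.02 m/s); the arm keeps its last pose, push and grip.
It fails at once if the lever is moved more than halfway across while the jaw is off the length mark (value of joint cam_lever above 0.0135 m and (value of joint jaw below 0.03 m or value of joint jaw above 0.042 m)).
It fails at once if the jar, the cup or the timer is moved by more than 2 cm (distance of any of jam_dark, redbrown_cup, kitchen_timer from where it was at the start of the episode above 0.02 m).
It also fails if it takes over 51 s, if anything falls off the work surface, if the arm or the gripper's body presses on something with over 40 N, if the wrist force passes 120 N, or if a joint passes its speed limit or range.

## Robot

A 6-joint arm with a two-finger parallel gripper is mounted at the origin on a cart in front of the work surface, level with it; the furniture and walls round the work are solid. World frame = base frame: x ahead of the robot, y to its left, z up, the work surface at z = 0. Lengths are in mm, angles in rad, forces in N, time in s.
With the tool pointing down it reaches from about 300 to 775 mm from the base axis. Payload 14.6 kg.
Tool frame: the origin (TCP) lies between the finger pads; the fingertips stand manip.tip_reach ahead of it and the grasp point (between the pads) lies 5 mm behind it (manip.tip_reach is the distance from the TCP to the fingertips, in mm); z points along the fingers, y is the line along which they close (so a half turn about z gives the same grasp; the last joint's range is limited). The gripper opens to 94 mm and grips with 3 to 60 N. Pads are 16 mm wide; open, the fingers measure 119 mm over their backs; the gripper's body (75 mm by 177 mm) begins 78 mm behind the grasp point.
Start: joints at [1.068, 0.3, 1.521, -0, 1.321, -0.067], TCP at [232.171, 498.584, 219.446] pointing down, gripper open.
Joint ranges: [-3.03, 3.03], [-0.79, 2.21], [0.23, 2.52], [-1.04, 4.18], [0, 3.07], [-2.55, 2.55]. Speed limits (rad/s): [2.22, 2.22, 2.57, 3.14, 3.14, 3.14].

## Interface

Orientations are given as [roll, pitch, yaw] about the fixed x, y, z axes, in that order (R = Rz(yaw) Ry(pitch) Rx(roll)).
In Python, from cell import manip gives the robot as it stands. The module is installed in compiled form; this text tells all that it offers.
- The arm moves only by the shell command python3 -m creep 'ROWS' [FORCE]. ROWS is JSON, a list of rows, each a list of 3 entries, a list of its own where there are three numbers: the opening, from -1 (shut) to 1 (fully open), then the shift along the tool's x, y, z in cm, then the turn about the tool's z in units of 5 degrees (1.0 is 5 degrees). In form: [[grip, [tx, ty, tz], roll], ...]. A call has 1 to 12 rows; each row is the pose to reach, as a shift and turn from the pose commanded when the call began, along the tool's axes at that moment; what a row does not reach only later rows make up. A row lasts 1/10 s, in which the tool goes at most 50 mm and 8.59 degrees, less where a joint would pass 70% of its speed; a pose out of reach is approached as far as the arm can. A call with a gripper value outside its range is refused whole. The fingers move at their own pace and stop on an object; FORCE is the grip in N (left out, the last holds). Time passes only in rows, so rows that repeat a pose let the fingers close. It gives the time, the measured TCP pose, the force, the opening and the grip force at its end, in the units of the state.
- manip.read_state(): the state, without advancing time (a new reading comes with each control period).
- manip.camera(name): name is "side" or "top" or "wrist"; returns the picture (384x512x3 uint8, red, green, blue); there is no depth.
- manip.camera_params(name): a dict with "fovy" (degrees; the focal length in pixels is half the picture's height over the tangent of half this angle, whatever the lens; pixels are square), "cx", "cy" (the principal point, pixels), "k1" (the pictures are not rectified: a ray, as slopes to the right and down, at radius r is drawn at 1 + k1 r^2 times it, then the intrinsics apply), "origin" and "attitude" of the camera in the world. Camera axes: x right, y down, z forward; pixel columns grow to the right and rows downward; lengths in mm; the calibration is good to about 2 mm. A picture is of the moment at which its call begins: read the wrist's pose just before it. camera_params takes no time and is no camera call; for the wrist camera it gives the pose at the moment of the call.
- manip.sign_off(): hands the job in; it is judged then, once.
The state is a dict: "clock": time; "joints": joint angles; "qd": joint speeds; "effort": joint torques, N m; "eef_pos": TCP position; "eef_rot": TCP orientation; "wrist_force": force on the tool from outside, world axes, zero at the start; "moment": the same for the moment, N m; "finger_gap": finger opening in mm; "finger_force": force on a finger pad.
Only numpy, scipy, OpenCV 4.12 (cv2) and the standard library are available. Lean on these libraries where they do the work, as an engineer would, in place of code of your own. Each camera call takes 0.05 s, during which the arm holds its last target. There are 200 camera calls.

## Working session

There is one attempt and no reset: what is moved stays moved. The work goes in short steps, Python scripts to look and compute and a shell command to move; the robot and the scene stay as the last step left them, time stands still between calls to the robot, and variables do not carry over. Pictures are saved under pics/ and viewed, at most 10 in all, crops included, and the job is handed in when it is done.

```bash
mkdir -p pics
python3 - <<'E'
from cell import manip
import cv2
s=manip.read_state();print(s,manip.tip_reach)
for n in("side","top"):
    p=manip.camera_params(n);print(n,p)
    cv2.imwrite(f"pics/{n}0.png",manip.camera(n)[:,:,::-1])
E
```

```text
{'clock': 0.0, 'joints': array([ 1.06839552e+00,  3.00467718e-01,  1.52154939e+00,  4.09034847e-05,
        1.32069527e+00, -6.65868719e-02]), 'qd': array([ 0.00015993, -0.00093066,  0.00116945, -0.00163779, -0.00066541,
       -0.0024618 ]), 'effort': array([ 2.69125208e-03, -5.31788313e+01, -3.52749753e+01,  7.09518464e-02,
        2.42085446e-02, -1.11345917e-04]), 'eef_pos': array([232.05643343, 498.39186425, 218.90157903]), 'eef_rot': array([-3.14047804e+00, -1.14036011e-04,  2.70576851e+00]), 'wrist_force': array([-0.37340135,  1.53274478,  0.02801442]), 'moment': array([0.01178173, 0.01120124, 0.01122323]), 'finger_force': 0.0, 'finger_gap': 93.94722389461347} 14.0
side {'fovy': 48.45329300035637, 'cx': 253.95548043072054, 'cy': 194.60434210056022, 'k1': -0.046852419223278804, 'origin': array([797.85890266, 948.115438  , 554.83702264]), 'attitude': array([-2.00753013,  0.00816564,  2.81010755])}
top {'fovy': 50.65861043742134, 'cx': 259.44205682880846, 'cy': 185.94305398331554, 'k1': -0.12861210344806306, 'origin': array([328.76318217, -11.36120251, 936.35047123]), 'attitude': array([-2.94481627, -0.00817351, -1.55881496])}
```

View pics/side0.png

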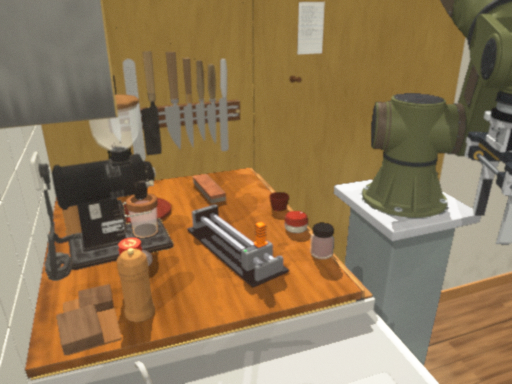

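View pics/top0.png

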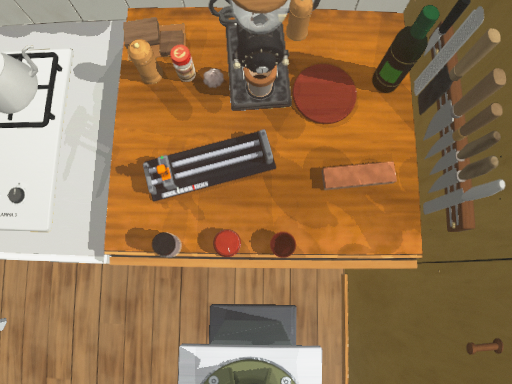

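The top view shows the stone at about px (325–395, 163–188) and the holder at (145–275, 130–200), with its lever at (165,172). The jar, timer and cup stand along row 243.

```bash
cat > h.py <<'E'
import numpy as np, cv2
from cell import manip
from scipy.spatial.transform import Rotation as R
def cam(n):
    p=manip.camera_params(n); f=192/np.tan(np.radians(p["fovy"])/2)
    return np.array([[f,0,p["cx"]],[0,f,p["cy"]],[0,0,1]]),np.array([p["k1"],0,0,0]),R.from_euler("xyz",p["attitude"]).as_matrix(),np.array(p["origin"])
def ray(c,px):
    K,d,M,o=c
    u=cv2.undistortPoints(np.float64(px).reshape(-1,1,2),K,d)[:,0]
    return o,np.c_[u,np.ones(len(u))]@M.T
def onz(c,px,z):
    o,r=ray(c,px); return o+r*((z-o[2])/r[:,2])[:,None]
def proj(c,P):
    K,d,M,o=c
    return cv2.projectPoints((np.float64(P).reshape(-1,3)-o)@M,np.zeros(3),np.zeros(3),K,d)[0][:,0]
E
python3 - <<'E'
from h import *
im=cv2.imread("pics/top0.png");c=cam("top")
cv2.imwrite("pics/hold.png",cv2.resize(im[125:205,138:282],None,fx=5,fy=5,interpolation=cv2.INTER_CUBIC))
hsv=cv2.cvtColor(im,cv2.COLOR_BGR2HSV)
print(hsv[165:186:4,330:390:15].tolist(),hsv[200,350])
g=np.full(im.shape[:2],2,np.uint8)*0+cv2.GC_BGD
m,b,f=g,np.zeros((1,65)),np.zeros((1,65))
cv2.grabCut(im,m,(316,155,88,40),b,f,5,cv2.GC_INIT_WITH_RECT)
k=((m==1)|(m==3)).astype(np.uint8);ct=max(cv2.findContours(k,0,2)[0],key=cv2.contourArea)
r=cv2.minAreaRect(ct);bx=cv2.boxPoints(r);print(r);P=onz(c,bx,25);print(P.round(1),P.mean(0),[np.linalg.norm(P[i]-P[i-1]) for i in range(4)])
m=cv2.inRange(hsv,(8,200,200),(16,255,255))[150:200,140:190];ys,xs=np.nonzero(m);print(len(xs),xs.min()+140,xs.max()+140,ys.min()+150,ys.max()+150)
E
```

```text
[[[15, 201, 138], [13, 169, 110], [11, 154, 194], [11, 148, 186]], [[12, 153, 190], [11, 151, 187], [11, 152, 178], [11, 150, 199]], [[11, 148, 176], [11, 147, 192], [11, 149, 183], [11, 150, 192]], [[11, 147, 181], [11, 150, 191], [11, 145, 195], [11, 153, 177]], [[12, 152, 181], [11, 148, 174], [11, 151, 206], [11, 148, 178]], [[11, 151, 172], [11, 146, 178], [12, 101, 121], [14, 173, 152]]] [ 15 203 166]
((359.8565979003906, 174.42214965820312), (20.55161476135254, 71.34215545654297), 84.80557250976562)
[[ 556.4 -164.7   25. ]
 [ 575.  -334.8   25. ]
 [ 525.7 -336.5   25. ]
 [ 508.  -168.    25. ]] [ 541.29269146 -251.02010888   25.        ] [np.float64(48.51507048659679), np.float64(171.16187510344392), np.float64(49.42562208584189), np.float64(169.3664052652672)]
52 140 169 152 179
```

View pics/hold.png

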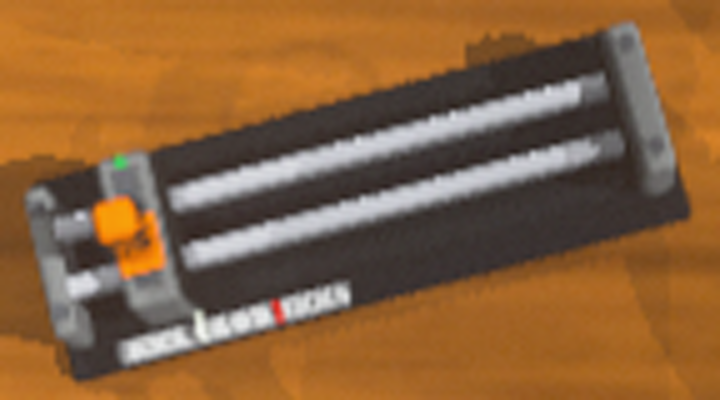

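The crop shows the red mark at (279,312), the plate's lower corners at (690,215) and (75,380), the fixed jaw's inner edge from (605,30) to (645,195), and the sliding jaw's inner edge from (150,152) to (187,310). The lever top is at (115,218).

Run:
```python
from h import *
c=cam("top")
# crop u,v, z, holder x,y
D=np.array([[279,312,10,-43,89],[690,215,8,-50,-110],[75,380,8,-50,190],[605,30,56,36,-85],[645,195,56,-36,-85],[150,152,58,36,121],[187,310,58,-36,121]],float)
W=np.vstack([onz(c,[[138+(d[0]-2)/5,125+(d[1]-2)/5]],d[2])[0] for d in D])[:,:2]
H=D[:,3:];mh,mw=H.mean(0),W.mean(0)
r,_=R.align_vectors(np.c_[W-mw,np.zeros(7)],np.c_[H-mh,np.zeros(7)])
yaw=r.as_euler("xyz")[2];A=r.as_matrix()[:2,:2];o=mw-A@mh
print("holder",o,yaw);print((W-(H@A.T+o)).round(1))
L=onz(c,[[138+113/5,125+216/5]],112)[0][:2];print("lever",L,A.T@(L-o))
s=manip.read_state();T=R.from_euler("xyz",s["eef_rot"]).as_matrix();print(T.round(3))
np.savez("hold.npz",o=o,yaw=yaw)
for n,p,z in(("jar",(166,243),72),("timer",(228,243),41),("cup",(284,243),38)):
    q=onz(c,[p],z)[0][:2];print(n,q,A.T@(q-o))
# side check
im=cv2.imread("pics/side0.png");cs=cam("side")
for h in([-43,89,10],[36,121,58],[-36,121,58],[36,-85,56],[-36,-85,56],[-10.5,137,112],[50,190,8],[-50,190,8]):
    P=np.r_[A@h[:2]+o,h[2]];q=proj(cs,P)[0];cv2.circle(im,(int(q[0]*8+.5),int(q[1]*8+.5)),8,(255,255,0),-1,shift=3)
for a in((85,25),(-85,25)):
    for b in(24,-24):
        y=.107;P=[541.3-np.sin(y)*a[0]+np.cos(y)*b,-251+np.cos(y)*a[0]+np.sin(y)*b,25];q=proj(cs,P)[0];cv2.circle(im,(int(q[0]*8+.5),int(q[1]*8+.5)),8,(255,255,0),-1,shift=3)
cv2.imwrite("pics/sidechk.png",cv2.resize(im[160:290,170:350],None,fx=4,fy=4))
```

```text
holder [572.42182634  62.76272999] 0.27521832314633776
[[ 2.1  0.5]
 [ 4.3  2.4]
 [ 3.   0.1]
 [ 2.8 -3.7]
 [-5.3 -3. ]
 [-1.9  2.5]
 [-5.   1.2]]
lever [528.39598202 192.19737438] [ -7.19419368 136.52782029]
[[-0.907  0.422 -0.   ]
 [ 0.422  0.907 -0.001]
 [ 0.    -0.001 -1.   ]]
jar [374.56981818 181.11514999] [-158.24291932  167.66601008]
timer [378.6964753   50.94431382] [-189.64640773   41.27258935]
cup [380.43739604 -72.2237788 ] [-221.44280252  -77.73328918]
```

View pics/sidechk.png

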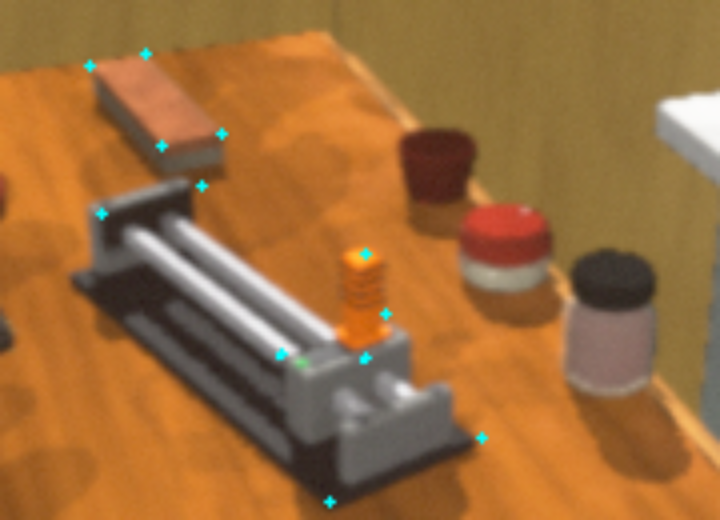

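```bash
cat >> h.py <<'E'
def wrap(a): return (a+np.pi)%(2*np.pi)-np.pi
def plan(x,y,z,yaw):
    "shift (cm, tool axes) and turn (5deg units) from the measured pose, tool taken as pointing down"
    s=manip.read_state();p=s["eef_pos"];w=s["eef_rot"][2]
    T=R.from_euler("xyz",[np.pi,0,w]).as_matrix()
    return (T.T@(np.array([x,y,z])-p)/10).round(2),round(-np.degrees(wrap(yaw-w))/5,2)
def fit(H,W):
    z=np.zeros((len(H),1));mh,mw=H.mean(0),W.mean(0)
    r,_=R.align_vectors(np.c_[W-mw,z],np.c_[H-mh,z]);yaw=r.as_euler("xyz")[2];A=r.as_matrix()[:2,:2]
    o=mw-A@mh; return o,yaw,A,(W-H@A.T-o).round(1)
E
python3 - <<'E'
from h import *
c=cam("top")
D=np.array([[279,312,10,-43,89],[690,215,8,-50,-110],[75,380,8,-50,190],[605,30,56,36,-85],[150,152,58,36,121]],float)
W=np.vstack([onz(c,[[138+(d[0]-2)/5,125+(d[1]-2)/5]],d[2])[0] for d in D])[:,:2]
o,yaw,A,res=fit(D[:,3:],W);print(o,yaw,res.tolist())
print(plan(500,60,330,1.846));p=manip.camera_params("wrist");print(p)
s=manip.read_state();T=R.from_euler("xyz",s["eef_rot"]).as_matrix();print("cam in tool",T.T@(p["origin"]-s["eef_pos"]),(T.T@R.from_euler("xyz",p["attitude"]).as_matrix()).round(3))
E
```

```text
[574.66682627  63.25911889] 0.2805090831519459 [[0.2, 0.4], [1.4, 2.0], [1.6, 0.1], [0.2, -4.5], [-3.5, 2.0]]
(array([-42.79, -28.43, -11.1 ]), np.float64(9.85))
{'fovy': 59.06021409824142, 'cx': 260.2333509931568, 'cy': 190.19257283391948, 'k1': 0.01169233460248239, 'origin': array([158.16910247, 532.06758958, 384.06686863]), 'attitude': array([2.86161651e+00, 4.37809112e-04, 1.13488483e+00])}
cam in tool [  81.22465379   -0.84667206 -165.10641653] [[-0.    -0.961 -0.276]
 [ 1.    -0.     0.001]
 [-0.001 -0.276  0.961]]
```

```bash
python3 -c "
from h import *
print(plan(545,105,290,1.85))"
```

```text
(array([-44.97, -22.45,  -7.1 ]), np.float64(9.81))
```

```bash
python3 -m creep '[[1,[-45,-22.5,-7.1],9.8],[1,[-45,-22.5,-7.1],9.8],[1,[-45,-22.5,-7.1],9.8],[1,[-45,-22.5,-7.1],9.8],[1,[-45,-22.5,-7.1],9.8],[1,[-45,-22.5,-7.1],9.8],[1,[-45,-22.5,-7.1],9.8],[1,[-45,-22.5,-7.1],9.8],[1,[-45,-22.5,-7.1],9.8],[1,[-45,-22.5,-7.1],9.8],[1,[-45,-22.5,-7.1],9.8],[1,[-45,-22.5,-7.1],9.8]]'
python3 -m creep '[[1,[0,0,0],0],[1,[0,0,0],0],[1,[0,0,0],0]]'
python3 - <<'E'
from h import *
import pickle
s=manip.read_state();c=cam("wrist");im=manip.camera("wrist")[:,:,::-1]
pickle.dump((c,s),open("w1.pkl","wb"));cv2.imwrite("pics/w1.png",im);print(s["eef_pos"],s["eef_rot"],s["qd"].round(3))
cv2.imwrite("pics/w1b.png",cv2.resize(im,(800,600),interpolation=cv2.INTER_CUBIC))
E
```

```text
clock: 1.3
eef_pos: [545.5, 103.7, 289.8]
eef_rot: [-3.141, -0.0, 1.848]
wrist_force: [-0.8, 0.9, -0.5]
finger_gap: 94.3
finger_force: 0.0
clock: 1.6
eef_pos: [544.6, 105.8, 290.5]
eef_rot: [3.142, -0.0, 1.852]
wrist_force: [-0.0, -0.3, 0.7]
finger_gap: 94.0
finger_force: 0.0
[544.57338118 105.76061019 290.54920773] [ 3.14151698e+00 -3.10872044e-05  1.85226724e+00] [-0.006 -0.001 -0.004 -0.002  0.002 -0.003]
```

View pics/w1b.png

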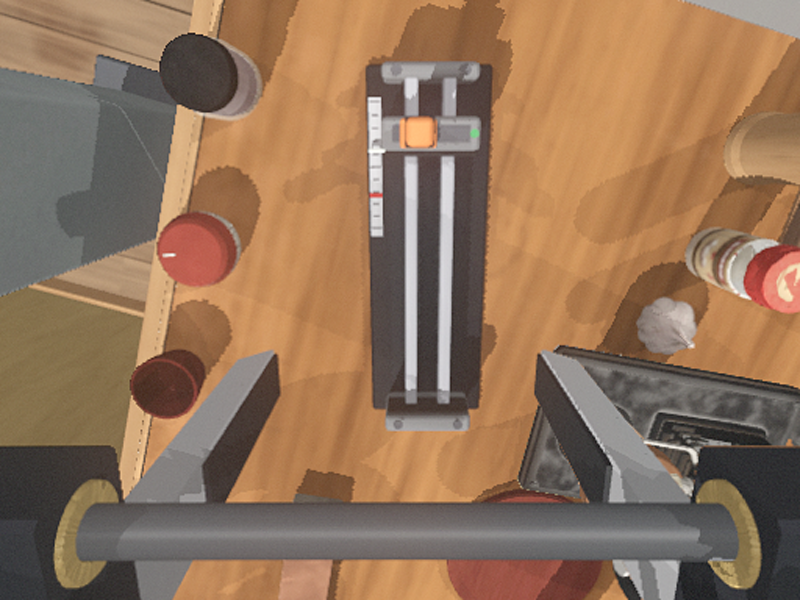

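The wrist view (800x600) shows the plate's corners at (366,65), (492,65), (372,407) and (479,408), the red mark at (376,195), and the lever at about (420,132).

Run:
```python
from h import *
import pickle
c,s=pickle.load(open("w1.pkl","rb"));im=cv2.imread("pics/w1.png")
D=np.array([[366,65,8,-50,190],[492,65,8,50,190],[372,407,8,-50,-110],[479,408,8,50,-110],[376,195,10,-43,89]],float)
px=lambda a:(np.array(a)+.5)/1.5625-.5
W=np.vstack([onz(c,[px(d[:2])],d[2])[0] for d in D])[:,:2]
o,yaw,A,res=fit(D[:,3:],W);print("holder",o,yaw,res.tolist());np.savez("hold.npz",o=o,yaw=yaw)
# rails midline check at z=42
for v in(180,300,380):
    g=cv2.cvtColor(im,cv2.COLOR_BGR2GRAY).astype(float);r=int(v/1.5625);seg=g[r,250:300];xs=np.nonzero(seg>110)[0]+250
    q=onz(c,[[ (xs.min()+xs.max())/2,r]],42)[0][:2];print(v,xs.min(),xs.max(),A.T@(q-o))
hsv=cv2.cvtColor(im,cv2.COLOR_BGR2HSV);m=cv2.inRange(hsv,(8,190,210),(18,255,255))[70:100,240:300];m=cv2.morphologyEx(m,cv2.MORPH_OPEN,np.ones((3,3)));ys,xs=np.nonzero(m);b=[xs.min()+240,xs.max()+240,ys.min()+70,ys.max()+70];print(b)
L=onz(c,[[(b[0]+b[1])/2,(b[2]+b[3])/2]],112)[0][:2];print("lever top",L,A.T@(L-o))
P=onz(c,[px((384,152)),px((480,152))],58)[:,:2];print("jawface",(P-o)@A)
P=onz(c,[px((386,430)),px((468,430))],56)[:,:2];print("fixed outer",(P-o)@A)
print("stone",plan(541.3,-251,90,1.571+.107))
```

```text
holder [573.62918044  64.62638063] 0.2815569799827546 [[1.4, -1.8], [-0.3, -2.3], [-0.8, 2.8], [-0.5, 1.8], [0.2, -0.6]]
180 259 290 [ -0.29814609 102.51907638]
300 259 288 [-0.47035748  6.79241612]
380 259 287 [ -0.39340779 -63.82599088]Traceback (most recent call last):
  File "<stdin>", line 12, in <module>
    return umr_minimum(a, axis, None, out, keepdims, initial, where)
ValueError: zero-size array to reduction operation minimum which has no identity
```

Run:
```python
from h import *
import pickle
c,s=pickle.load(open("w1.pkl","rb"));im=cv2.imread("pics/w1.png");h=np.load("hold.npz");o,yaw=h["o"],h["yaw"];A=R.from_euler("z",yaw).as_matrix()[:2,:2]
hsv=cv2.cvtColor(im,cv2.COLOR_BGR2HSV);m=cv2.inRange(hsv[70:100,245:300],(5,140,200),(20,255,255));n,l,st,ce=cv2.connectedComponentsWithStats(m);print(st[1:],ce[1:])
i=1+st[1:,4].argmax();L=onz(c,[ce[i]+[245,70]],112)[0][:2];print(L,A.T@(L-o))
print("stone",plan(541.3,-251,90,1.571+.107))
```

```text
[[ 11   5  23  19 132]
 [ 12   6   2   1   2]
 [ 11  10   1   1   1]
 [ 11  13   1   3   3]
 [ 11  17   1   1   1]
 [ 13  23   1   1   1]] [[23.65151515 13.72727273]
 [12.5         6.        ]
 [11.         10.        ]
 [11.         14.        ]
 [11.         17.        ]
 [13.         23.        ]]
[526.91690346 193.06364942] [ -9.18642608 136.35900561]
stone (array([-34.16, -10.22,  20.06]), np.float64(1.99))
```

```bash
python3 -m creep '[[1,[-34.2,-10.2,10],2],[1,[-34.2,-10.2,10],2],[1,[-34.2,-10.2,10],2],[1,[-34.2,-10.2,10],2],[1,[-34.2,-10.2,10],2],[1,[-34.2,-10.2,10],2],[1,[-34.2,-10.2,10],2],[1,[-34.2,-10.2,18],2],[1,[-34.2,-10.2,20],2],[1,[-34.2,-10.2,20],2],[1,[-34.2,-10.2,20],2],[1,[-34.2,-10.2,20],2]]'
python3 - <<'E'
from h import *
s=manip.read_state();c=cam("wrist");im=np.ascontiguousarray(manip.camera("wrist")[:,:,::-1])
y=.107
for a in(85,-85):
    for b in(24,-24):
        q=proj(c,[541.3-np.sin(y)*a+np.cos(y)*b,-251+np.cos(y)*a+np.sin(y)*b,25])[0];cv2.circle(im,(int(q[0]),int(q[1])),2,(255,255,0),-1)
cv2.imwrite("pics/w2.png",im);print(plan(541.3,-251,16,1.571+.107))
E
```

```text
clock: 2.85
eef_pos: [542.8, -252.0, 93.2]
eef_rot: [3.139, 0.002, 1.677]
wrist_force: [-0.2, 0.6, 0.4]
finger_gap: 94.0
finger_force: 0.0
(array([ 0.12, -0.15,  7.74]), np.float64(-0.01))
```

View pics/w2.png

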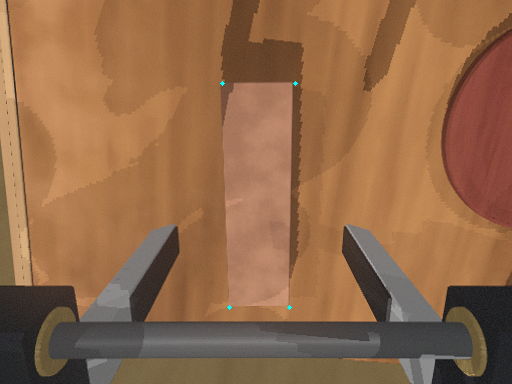

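The projected stone corners fall on the stone in this view ((222,83), (295,83), (229,307), (289,307)), so I can grasp it.

```bash
python3 -m creep '[[1,[0.1,-0.1,4],0],[1,[0.1,-0.1,7],0],[1,[0.1,-0.1,7.7],0],[1,[0.1,-0.1,7.7],0],[1,[0.1,-0.1,7.7],0],[0,[0.1,-0.1,7.7],0],[-0.5,[0.1,-0.1,7.7],0],[-1,[0.1,-0.1,7.7],0],[-1,[0.1,-0.1,7.7],0],[-1,[0.1,-0.1,7.7],0],[-1,[0.1,-0.1,7.7],0],[-1,[0.1,-0.1,7.7],0]]' 35
python3 -m creep '[[-1,[0,0,0],0],[-1,[0,0,0],0],[-1,[0,0,-2],0],[-1,[0,0,-5],0],[-1,[0,0,-9],0],[-1,[0,0,-10],0],[-1,[0,0,-10],0],[-1,[0,0,-10],0]]'
python3 - <<'E'
from h import *
h=np.load("hold.npz");o,yaw=h["o"],h["yaw"];A=R.from_euler("z",yaw).as_matrix()[:2,:2]
t=A@[0,6]+o;print(t,plan(t[0],t[1],120,1.5708+yaw))
E
```

```text
clock: 4.1
eef_pos: [540.8, -251.6, 14.3]
eef_rot: [3.141, 0.001, 1.676]
wrist_force: [-1.9, -1.0, 5.7]
finger_gap: 48.0
finger_force: 36.7
clock: 4.9
eef_pos: [539.7, -250.9, 111.5]
eef_rot: [-3.139, -0.001, 1.676]
wrist_force: [-0.3, 0.1, -4.6]
finger_gap: 47.9
finger_force: 35.0
[571.96207049  70.39012459] (array([31.62,  6.58, -0.85]), np.float64(-2.02))
```

```bash
python3 -m creep '[[-1,[31.6,6.6,-0.8],-2],[-1,[31.6,6.6,-0.8],-2],[-1,[31.6,6.6,-0.8],-2],[-1,[31.6,6.6,-0.8],-2],[-1,[31.6,6.6,-0.8],-2],[-1,[31.6,6.6,-0.8],-2],[-1,[31.6,6.6,-0.8],-2],[-1,[31.6,6.6,-0.8],-2],[-1,[31.6,6.6,-0.8],-2],[-1,[31.6,6.6,-0.8],-2],[-1,[31.6,6.6,-0.8],-2],[-1,[31.6,6.6,-0.8],-2]]'
python3 - <<'E'
from h import *
s=manip.read_state();h=np.load("hold.npz");o,yaw=h["o"],h["yaw"];A=R.from_euler("z",yaw).as_matrix()[:2,:2]
c=cam("wrist");im=np.ascontiguousarray(manip.camera("wrist")[:,:,::-1])
z=s["eef_pos"][2]+10.7
T=R.from_euler("xyz",s["eef_rot"]).as_matrix()
P=[s["eef_pos"]+T@[a,b,-10.7] for a in(85,-85) for b in(24,-24)]
P+=[np.r_[A@[x,y]+o,w] for x,y,w in((-43,89,10),(50,190,8),(-50,190,8),(-36,121,58),(36,121,58),(-36,-85,56),(36,-85,56))]
for q in proj(c,P):cv2.circle(im,(int(q[0]),int(q[1])),2,(255,255,0),-1)
cv2.imwrite("pics/w3.png",im)
t=A@[0,6]+o;print(t,plan(t[0],t[1],57.5,1.5708+yaw))
E
```

```text
clock: 6.1
eef_pos: [572.9, 69.0, 121.3]
eef_rot: [-3.141, -0.0, 1.849]
wrist_force: [0.5, -0.6, -5.0]
finger_gap: 47.7
finger_force: 35.0
[571.96207049  70.39012459] (array([ 0.14, -0.06,  6.39]), np.float64(-0.03))
```

View pics/w3.png

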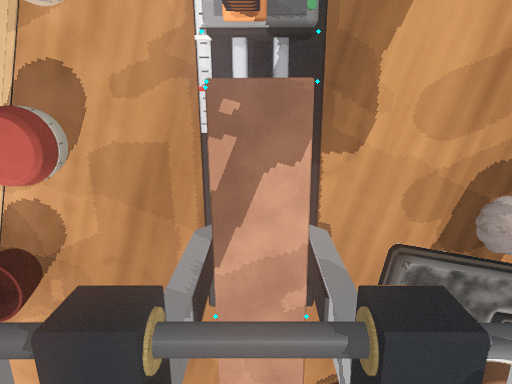

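The stone's far end (row 78, cols 207–313) agrees with the prediction to about 2 mm and lines up with the rails. The sliding jaw is clear of it, so I'll lower the stone.

```bash
python3 -m creep '[[-1,[0,-0.05,3],0],[-1,[0,-0.05,5],0],[-1,[0,-0.05,5.8],0],[-1,[0,-0.05,6.1],0],[-1,[0,-0.05,6.3],0],[-1,[0,-0.05,6.3],0],[-1,[0,-0.05,6.3],0],[-1,[0,-0.05,6.3],0],[-1,[0,-0.05,6.3],0]]'
```

```text
clock: 7.05
eef_pos: [572.5, 69.8, 58.8]
eef_rot: [3.141, 0.0, 1.851]
wrist_force: [0.5, -0.4, -3.8]
finger_gap: 47.6
finger_force: 35.0
```

```bash
python3 -m creep '[[-1,[0,0,0.1],0],[-1,[0,0,0.2],0],[-1,[0,0,0.3],0],[-1,[0,0,0.3],0],[-1,[0,0,0.3],0]]'
```

```text
clock: 7.55
eef_pos: [572.5, 69.7, 56.3]
eef_rot: [3.141, 0.0, 1.851]
wrist_force: [-4.7, -1.5, 5.4]
finger_gap: 47.7
finger_force: 35.0
```

```bash
python3 -m creep '[[0.2,[0,0,0],0],[0.6,[0,0,0],0],[1,[0,0,0],0],[1,[0,0,0],0],[1,[0,0,0],0],[1,[0,0,-3],0],[1,[0,0,-7],0],[1,[0,0,-11],0],[1,[0,0,-14],0],[1,[0,0,-14],0],[1,[0,0,-14],0],[1,[0,0,-14],0]]'
python3 - <<'E'
from h import *
s=manip.read_state();h=np.load("hold.npz");o,yaw=h["o"],h["yaw"];A=R.from_euler("z",yaw).as_matrix()[:2,:2]
c=cam("wrist");im=np.ascontiguousarray(manip.camera("wrist")[:,:,::-1])
P=[np.r_[A@[x,y]+o,w] for x,y,w in((24,91,67),(-24,91,67),(24,-79,67),(-24,-79,67),(-43,89,10),(-9,128,112),(-9,146,112))]
cv2.imwrite("pics/w4r.png",im)
for q in proj(c,P):cv2.circle(im,(int(q[0]),int(q[1])),2,(255,255,0),-1)
cv2.imwrite("pics/w4.png",im)
t=A@[-9.5,137]+o
for w in (yaw,yaw+np.pi):print(t,plan(t[0],t[1],150,w))
print(s["joints"])
E
```

```text
clock: 8.75
eef_pos: [571.9, 69.6, 194.0]
eef_rot: [-3.139, -0.0, 1.85]
wrist_force: [-0.9, -0.2, -0.1]
finger_gap: 94.0
finger_force: 0.0
[526.43757548 193.59227698] (array([13.16, -0.95,  4.4 ]), np.float64(17.98))
[526.43757548 193.59227698] (array([13.16, -0.95,  4.4 ]), np.float64(-18.02))
[ 5.76296325e-02  3.79967683e-01  1.47441312e+00 -2.92677773e-05
  1.28935354e+00 -2.22059840e-01]
```

View pics/w4.png

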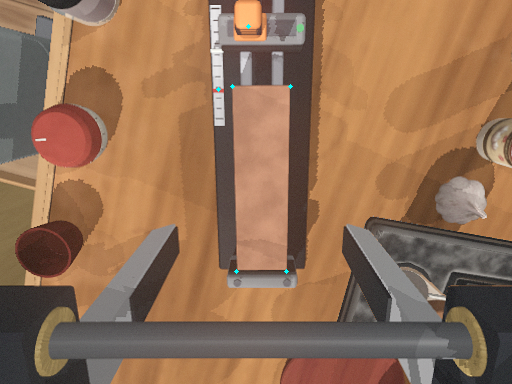

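The stone lies straight on the rails: its ends are at rows 87 and 270 and match the prediction for y = +6 mm. The jaw is still out, so I'll go for the lever.

```bash
python3 -m creep '[[1,[13.2,-0.9,2],18],[1,[13.2,-0.9,2],18],[1,[13.2,-0.9,2],18],[1,[13.2,-0.9,2],18],[1,[13.2,-0.9,2],18],[1,[13.2,-0.9,2],18],[1,[13.2,-0.9,2],18],[1,[13.2,-0.9,2],18],[1,[13.2,-0.9,2],18],[1,[13.2,-0.9,2],18],[1,[13.2,-0.9,2],18],[1,[13.2,-0.9,2],18]]'
python3 -m creep '[[1,[0,0,0],0],[1,[0,0,0],0],[1,[0,0,0],0]]'
python3 - <<'E'
from h import *
s=manip.read_state();h=np.load("hold.npz");o,yaw=h["o"],h["yaw"];A=R.from_euler("z",yaw).as_matrix()[:2,:2]
c=cam("wrist");im=np.ascontiguousarray(manip.camera("wrist")[:,:,::-1]);
P=[np.r_[A@[x,y]+o,w] for x,y,w in((-18.5,128,112),(-18.5,146,112),(-.5,128,112),(-.5,146,112))]
for q in proj(c,P):cv2.circle(im,(int(q[0]),int(q[1])),2,(255,255,0),-1)
cv2.imwrite("pics/w5.png",im)
t=A@[-9.5,137]+o;print(t,plan(t[0],t[1],95,yaw),s["joints"].round(2))
E
```

```text
clock: 10.0
eef_pos: [527.0, 194.0, 174.4]
eef_rot: [3.142, 0.002, 0.278]
wrist_force: [-0.4, -0.5, -0.7]
finger_gap: 94.0
finger_force: 0.0
clock: 10.3
eef_pos: [527.3, 194.1, 175.3]
eef_rot: [3.142, 0.0, 0.281]
wrist_force: [0.8, -0.1, 0.2]
finger_gap: 94.3
finger_force: 0.0
[526.43757548 193.59227698] (array([-0.09,  0.03,  8.03]), np.float64(-0.01)) [ 0.29  0.37  1.54 -0.    1.24  1.58]
```

View pics/w5.png

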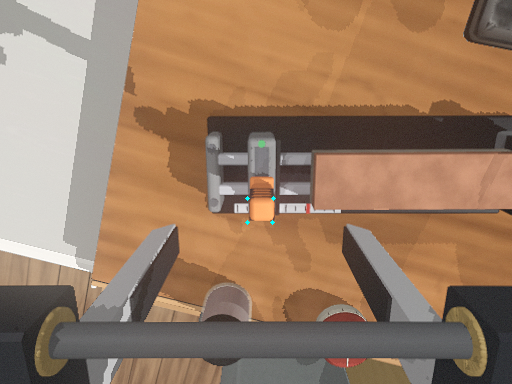

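The lever's top face, at about (249–274, 195–220), matches the predicted box to about 2 px. I'll descend and grip it.

```bash
python3 -m creep '[[1,[0,0,4],0],[1,[0,0,7],0],[1,[0,0,8],0],[1,[0,0,8],0],[1,[0,0,8],0],[0.3,[0,0,8],0],[-0.3,[0,0,8],0],[-1,[0,0,8],0],[-1,[0,0,8],0],[-1,[0,0,8],0],[-1,[0,0,8],0],[-1,[0,0,8],0]]' 30
python3 -m creep '[[-1,[0,0,0],0],[-1,[0,0,0],0],[-1,[0,0,0],0]]'
python3 -c "
from h import *
h=np.load('hold.npz');A=R.from_euler('z',h['yaw']).as_matrix()[:2,:2];s=manip.read_state();print(A.T@(s['eef_pos'][:2]-h['o']),A.T@s['wrist_force'][:2])"
```

```text
clock: 11.55
eef_pos: [527.3, 194.1, 95.4]
eef_rot: [3.142, 0.0, 0.28]
wrist_force: [-0.0, -0.2, -0.5]
finger_gap: 41.5
finger_force: 0.0
clock: 11.85
eef_pos: [527.4, 193.8, 95.5]
eef_rot: [3.141, -0.0, 0.28]
wrist_force: [3.4, -14.2, 0.4]
finger_gap: 18.0
finger_force: 30.0
[ -8.50634112 136.95976777] [ -0.66085481 -14.56873667]
```

```bash
python3 -m creep '[[-1,[0,0.5,0],0],[-1,[0,1,0],0],[-1,[0,1.5,0],0],[-1,[0,2,0],0],[-1,[0,2.5,0],0],[-1,[0,3,0],0],[-1,[0,3.3,0],0],[-1,[0,3.3,0],0],[-1,[0,3.3,0],0],[-1,[0,3.3,0],0]]'
cat > st.py <<'E'
from h import *
h=np.load('hold.npz');A=R.from_euler('z',h['yaw']).as_matrix()[:2,:2];s=manip.read_state();print("holder xy",A.T@(s['eef_pos'][:2]-h['o']),"F",A.T@s['wrist_force'][:2])
E
python3 st.py
```

```text
clock: 12.85
eef_pos: [536.4, 162.7, 95.5]
eef_rot: [-3.141, -0.0, 0.28]
wrist_force: [-0.7, 6.0, 0.6]
finger_gap: 17.4
finger_force: 30.0
holder xy [ -8.56374917 104.51859945] F [1.0153358  5.95989203]
```

```bash
python3 -m creep '[[-1,[0,0.2,0],0],[-1,[0,0.3,0],0],[-1,[0,0.3,0],0],[-1,[0,0.3,0],0],[-1,[0,0.3,0],0]]';python3 st.py
python3 - <<'E'
from h import *
import pickle
c=cam("side");im=manip.camera("side")[:,:,::-1];cv2.imwrite("pics/s2.png",cv2.resize(im[190:300,180:320],None,fx=5,fy=5,interpolation=cv2.INTER_CUBIC))
E
```

```text
clock: 13.35
eef_pos: [537.1, 160.0, 95.5]
eef_rot: [-3.14, -0.0, 0.28]
wrist_force: [-1.7, 8.2, 0.6]
finger_gap: 17.8
finger_force: 30.0
holder xy [ -8.55686777 101.7818208 ] F [0.64631728 8.33107103]
```

View pics/s2.png

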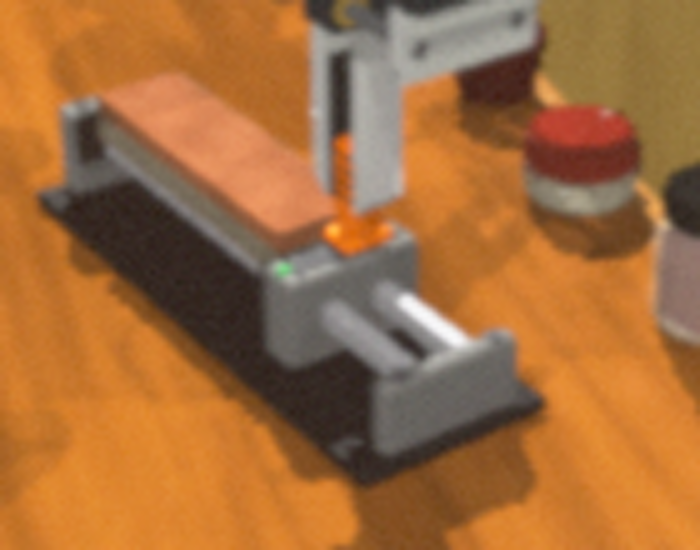

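The jaw bears on the stone, and the stone sits at or very near the fixed jaw (near px (95,110)). The fingers hold the lever upright. I'll press a little further to see whether the force rises.

```bash
python3 -m creep '[[-1,[0,0.1,0],0],[-1,[0,0.15,0],0],[-1,[0,0.15,0],0],[-1,[0,0.15,0],0],[-1,[0,0.15,0],0]]';python3 st.py
```

```text
clock: 13.9
eef_pos: [537.5, 158.7, 95.5]
eef_rot: [-3.14, -0.0, 0.28]
wrist_force: [-2.2, 10.0, -0.6]
finger_gap: 17.8
finger_force: 30.0
holder xy [ -8.56090989 100.40740474] F [ 0.71221604 10.25409131]
```

The force has risen from 8.3 to 10.3 N, so the jaw is seated. Now I'll slide the lever.

```bash
python3 -m creep '[[-1,[0.4,0,0],0],[-1,[0.8,0,0],0],[-1,[1.2,0,0],0],[-1,[1.6,0,0],0],[-1,[1.9,0,0],0],[-1,[2.1,0,0],0],[-1,[2.2,0,0],0],[-1,[2.2,0,0],0],[-1,[2.2,0,0],0]]';python3 st.py
python3 -m creep '[[-1,[0.1,0,0],0],[-1,[0.2,0,0],0],[-1,[0.2,0,0],0],[-1,[0.2,0,0],0]]';python3 st.py
```

```text
clock: 14.8
eef_pos: [558.4, 164.8, 95.5]
eef_rot: [-3.14, 0.0, 0.28]
wrist_force: [-4.1, 8.7, 2.8]
finger_gap: 17.4
finger_force: 30.0
holder xy [ 13.21084633 100.42069206] F [-1.49198905  9.47545201]
clock: 15.2
eef_pos: [559.4, 165.0, 95.4]
eef_rot: [-3.14, 0.003, 0.28]
wrist_force: [-11.6, 5.1, 6.7]
finger_gap: 17.9
finger_force: 30.0
holder xy [ 14.2219795  100.39928804] F [-9.76727747  8.10864151]
```

```bash
python3 -m creep '[[-1,[0,0,0],0],[-1,[0,0,0],0],[-1,[0,0,0],0],[-1,[0,0,0],0],[-1,[0,0,0],0],[-1,[0,0,0],0]]';python3 st.py; python3 -c "
from cell import manip
print(manip.sign_off())"
```

```text
clock: 15.8
eef_pos: [559.4, 165.0, 95.4]
eef_rot: [-3.14, 0.003, 0.28]
wrist_force: [-12.0, 5.8, 7.0]
finger_gap: 17.7
finger_force: 30.0
holder xy [ 14.23810774 100.39909838] F [-9.90824208  8.92848179]
the job is handed in; nothing more can be done
None
```

I handed the job in at 15.8 s, and the sign-off gave no verdict. By position and force readings, the stone is clamped flat on the rails, the jaw is held at the mark (about 36.5 mm in), and the lever is against its closed stop, still gripped at 30 N. I had no picture views left to check the closed lever by eye.

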